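# Index the marble carousel and tip in the next marble

## Task

The round sorting carousel has been left standing short of its click stop. Push it on round, anticlockwise seen from above, by one of its upright pegs until it snaps into the next detent and stops against it, pushing gently (never more than about 15 newtons, and do not pinch the peg) and not forcing it past; then press the iron lever right down so that the wooden bin tips its marble into the compartment that has come round in front of it. Leave the lever down and the loupe, weight and ramekin where they are.

Things in the scene. Friction and masses are not known exactly. Their poses are not given: they have to be found in the camera images.
- machine: The fixed base of the sorting machine: a round dark wooden drum 256 mm across and 46 mm high that carries the carousel, with a wooden foot plate on its far (+x) side that carries the bin and lever. Origin on the table on the carousel's axis; x points from the axis to the tilting bin, y towards the lever's side, z up.
- carousel: The turning carousel: wooden disc 260 mm across, floor 56 mm above the table, rim and six radial walls (6 mm thick) up to 78 mm, brass hub (radius 28 mm) up to 88 mm. Origin on its axis at table height, z up. Its yaw relative to machine is the carousel's angle, anticlockwise positive; it starts at 11 to 36 degrees and turns with a light drag (1 to 2 N at a peg).
- compartment (a point): Centre of the floor, 56 mm above the table, of the compartment that must receive the marble (78 mm from the carousel's axis, at -60 degrees from the carousel's x axis); in the detent it lies in front of the bin. It turns with the carousel.
- lever (a joint): Angle of the cast iron lever and the wooden bin fixed to the same level shaft: 0 = lever up, bin leaning back; 0.60 = lever right down on its stop, bin tipped forward. It needs about 3 to 6 N on the pad and stays where it is left. A lock inside the machine stops it hard at about 0.1 unless the carousel is in its detent.
- lever_pad (a point): Middle of the upper face of the flat pad (50 mm along the lever, 36 mm wide) at the lever's free end, pressed from above; 160 mm above the table when up, about 66 mm when down, moving under 10 mm sideways. It lies 160 mm from the shaft; the shaft is level, along the machine's y, at x = 145 mm, 105 mm high; the pad lies at the machine's y = 178 mm.
- marble_center (a point): Centre of the milky white agate marble, 24 mm in diameter, that lies at the back of the narrow wooden bin (inner width 34 mm). It rolls out when the lever passes about 0.15 to 0.3.
- loupe: Bystander: silver folding loupe lying flat, round lens housing 38 mm across and 14 mm high (origin under its centre) with a 56 mm cover swung out along its +x.
- weight: Bystander: hexagonal brass weight, 36 mm across flats, 46 mm high with its knob; origin under its centre.
- ramekin: Bystander: blue ceramic ramekin 84 mm across, 45 mm high, with three spare agate marbles in it; origin under its centre.
- peg (a point): Top centre of one of six alike upright brass pegs, 14 mm in diameter, standing on the radial walls (78 mm above the table) up to 118 mm; axes 80 mm from the carousel's axis, at 30, 90, 150, 210, 270 and 330 degrees from the carousel's x axis (this one at 150). Any of them may be pushed.
- carousel_top (a point): Top of the hub on the axis. The detent, hidden below, is nominally at a carousel angle of 60 degrees but may lie anywhere from 50 to 70. It is felt at a peg: a rise to some 4 to 8 N, a snap forward of about 5 mm, then a firm springy stop (10 N and more within 1.5 mm). More than 20 N on the carousel fails the task. Only in the detent (within about 1.5 degrees) can the lever go down.

How it is judged:
By the outcome, as a careful person would: the job done as asked, in the order asked, and still so for the second after the job is handed in, with the robot touching nothing.
It also fails if it takes over 72 s, if anything falls off the work surface, if the arm or the gripper's body presses on something with over 40 N, if the wrist force passes 120 N, or if a joint passes its speed limit or range.

## Robot

A 6-joint arm with a two-finger parallel gripper is mounted at the origin on the work surface. World frame = base frame: x ahead of the robot, y to its left, z up, the work surface at z = 0. Lengths are in mm, angles in rad, forces in N, time in s.
With the tool pointing down it reaches from about 150 to 775 mm from the base axis. Payload 6.1 kg.
Tool frame: the origin (TCP) lies midway between the tips of the shut fingers; the grasp point (between the pads) lies 19 mm behind it; z points along the fingers, y is the direction in which the jaws open and shut (so a half turn about z gives the same grasp; the last joint's range is limited). The gripper opens to 85 mm and grips with 20 to 120 N. Pads are 22 mm wide; open, the fingers measure 114 mm over their backs; the gripper's body (76 mm by 85 mm) begins 54 mm behind the grasp point. The pads swing forward as they close: fully open they stand 13 mm farther back than shut.
Start: joints at [-1.137, 0.126, -0.04, 1.405, 0, 1.571], TCP at [220.661, -476.358, 231.295] pointing down, gripper open.
Joint ranges: [-2.72, 2.72], [-0.95, 1.95], [-1.27, 1.35], [-1.78, 2.02], [-1.46, 1.47], [-3.14, 3.14]. Speed limits (rad/s): [2.39, 2.39, 3.01, 3.14, 3.14, 3.14].

## Interface

Orientations are given as a rotation vector (axis times angle).
In Python, from rig import sensors, cams, job gives the robot as it stands.
- The arm moves only by the shell command python3 -m jog 'ROWS' [FORCE]. ROWS is JSON, a list of rows, each an object with "fingers": the closure in counts, from 0 (fully open) to 255 (shut); "slide": the shift along the tool's x, y, z in m, a list of three; "yaw": the turn about the tool's z in degrees. A call has 1 to 10 rows; each row is the pose to reach, as a shift and turn from the pose commanded when the call began, along the tool's axes at that moment; what a row does not reach only later rows make up. A row lasts 1/12 s, in which the tool goes at most 41.7 mm and 7.16 degrees, less where a joint would pass 70% of its speed; a pose out of reach is approached as far as the arm can. A call with a gripper value outside its range is refused whole. The fingers move at their own pace and stop on an object; FORCE is the grip in N (left out, the last holds). Time passes only in rows, so rows that repeat a pose let the fingers close. It gives the time, the measured TCP pose, the force and the opening at its end, in the units of the state.
- sensors.sense(): the state, without advancing time (a new reading comes with each control period).
- cams.get_image(name): name is "scene" or "top" or "wrist"; returns the picture (420x560x3 uint8, red, green, blue); there is no depth.
- cams.get_calibration(name): a dict with "fx", "fy", "cx", "cy" (pixels), "rvec" (rotation vector, rad) and "tvec" (3), from world to camera coordinates, as OpenCV has them; the wrist camera has in their place "mount" (4x4, takes a point from camera to tool coordinates, whose origin is the TCP and whose axes are the flange's). Camera axes: x right, y down, z forward; pixel columns grow to the right and rows downward; lengths in mm; the calibration is good to about 2 mm. A picture is of the moment at which its call begins: read the wrist's pose just before it. get_calibration takes no time and is no camera call.
- job.close_job(): hands the job in, once; it reports no verdict.
The state is a dict: "t": time; "qpos": joint angles; "qvel": joint speeds; "effort": joint torques, N m; "eef_pos": TCP position; "orientation": TCP orientation; "contact_force": force on the tool from outside, world axes, zero at the start; "torque": the same for the moment, N m; "width": opening from 0.0 (shut) to 1.0 (fully open).
Only numpy, scipy, OpenCV 4.12 (cv2) and the standard library are available. Lean on these libraries where they do the work, as an engineer would, in place of code of your own. Each camera call takes 0.05 s, during which the arm holds its last target.

## Working session

There is one attempt and no reset: what is moved stays moved. The work goes in short steps, Python scripts to look and compute and a shell command to move; the robot and the scene stay as the last step left them, time stands still between calls to the robot, and variables do not carry over. Pictures are saved under pics/ and viewed, and the job is handed in when it is done.

```bash
mkdir -p pics; ls
python3 - <<'E'
from rig import sensors,cams
import cv2,json
s=sensors.sense();print(s)
for n in ["scene","top"]:
    cv2.imwrite(f"pics/{n}0.png",cams.get_image(n)[:,:,::-1]);print(n,cams.get_calibration(n))
print(cams.get_calibration("wrist"))
E
```

```text
pics
{'t': 0.0, 'qpos': array([-1.13698186e+00,  1.26384946e-01, -4.05893534e-02,  1.40541239e+00,
       -3.94262976e-06,  1.57081014e+00]), 'qvel': array([ 0.00056922, -0.0006147 ,  0.00019539, -0.00053002,  0.00028971,
        0.00020741]), 'effort': array([ 9.41593535e-04, -4.35919189e+01,  3.52920771e+01,  1.70968316e-02,
        9.05501065e-05,  1.80013632e-05]), 'eef_pos': array([ 220.50456168, -476.00171156,  230.5344225 ]), 'orientation': array([-3.06646671e+00, -6.75748035e-01,  5.43419934e-04]), 'contact_force': array([0.27035089, 0.56020223, 0.68942742]), 'torque': array([ 0.00656675,  0.02649623, -0.04303007]), 'width': 0.9978436025432537}
scene {'fx': 484.9431431700666, 'fy': 484.9431431700666, 'cx': 281.6265020646696, 'cy': 205.98447554541713, 'rvec': array([ 2.43439251,  1.00699784, -0.26999054]), 'tvec': array([-340.09818385, -329.35177235, 1530.67290402])}
top {'fx': 416.3976109255187, 'fy': 416.3976109255187, 'cx': 276.44768361528827, 'cy': 208.0139667841697, 'rvec': array([ 2.17077028, -2.14473298,  0.06633518]), 'tvec': array([-55.38133139, 565.79344054, 968.28190656])}
{'fx': 323.57323774264313, 'fy': 323.57323774264313, 'cx': 279.22280395306785, 'cy': 214.2675213116578, 'mount': array([[-4.13990864e-04, -9.51935427e-01, -3.06298500e-01,
         7.90618088e+01],
       [ 9.99999889e-01, -3.25364983e-04, -3.40401156e-04,
         3.51610268e-01],
       [ 2.24381114e-04, -3.06298607e-01,  9.51935456e-01,
        -1.42371139e+02],
       [ 0.00000000e+00,  0.00000000e+00,  0.00000000e+00,
         1.00000000e+00]])}
```

View pics/scene0.png

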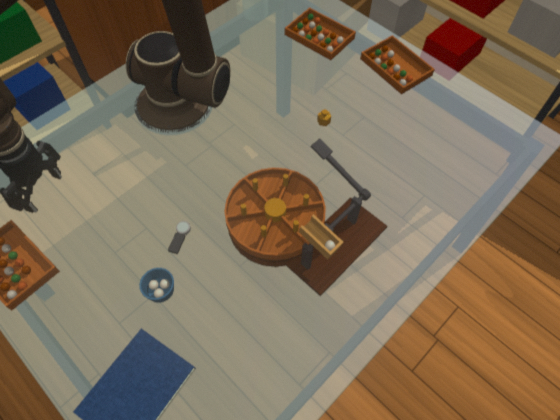

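View pics/top0.png

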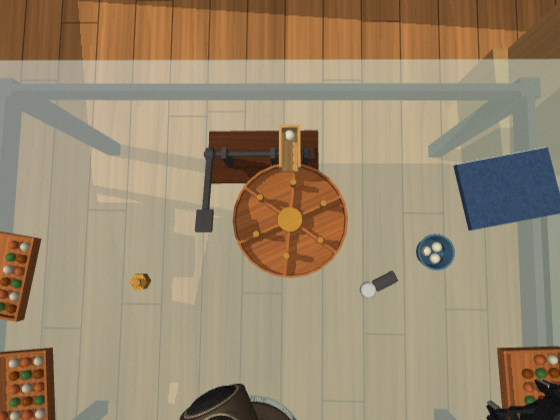

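The top view shows the carousel at about (290,219), the lever pad at (204,221), and the bin at (290,148). I'll enlarge it.

Run:
```python
import cv2
i=cv2.imread("pics/top0.png")
cv2.imwrite("pics/top0c.png",cv2.resize(i[115:290,185:365],None,fx=4.2,fy=3.4 if 0 else 4.2*0.8,interpolation=cv2.INTER_CUBIC) if 0 else cv2.resize(i[120:285,190:360],None,fx=3.6,fy=3.6,interpolation=cv2.INTER_CUBIC))
i=cv2.imread("pics/scene0.png")
cv2.imwrite("pics/scene0c.png",cv2.resize(i[130:300,210:400],None,fx=3.5,fy=3.5,interpolation=cv2.INTER_CUBIC))
```

```text
(no output)
```

View pics/top0c.png

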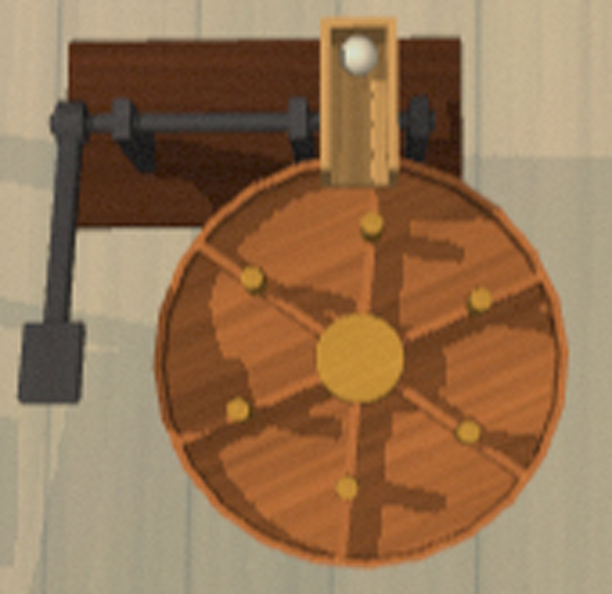

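View pics/scene0c.png

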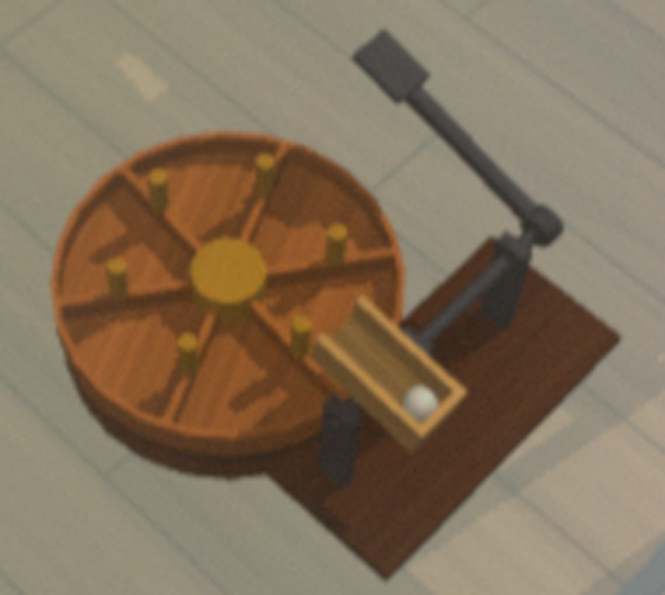

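```bash
cat > h.py <<'E'
import numpy as np,cv2
from scipy.spatial.transform import Rotation as R
from scipy.optimize import least_squares
from rig import cams,sensors
def proj(n,P):
    c=cams.get_calibration(n);K=np.array([[c['fx'],0,c['cx']],[0,c['fy'],c['cy']],[0,0,1]])
    return cv2.projectPoints(np.array(P,float).reshape(-1,1,3),c['rvec'],c['tvec'],K,None)[0][:,0]
def unproj(n,uv,z):
    c=cams.get_calibration(n);Rm=R.from_rotvec(c['rvec']).as_matrix();o=-Rm.T@c['tvec']
    d=Rm.T@np.array([(uv[0]-c['cx'])/c['fx'],(uv[1]-c['cy'])/c['fy'],1]);return o+d*(z-o[2])/d[2]
E
python3 - <<'E'
from h import *
tp=np.array([(371,225),(253,279),(238,409),(346,487),(468,432),(480,299),(360,358),(51,362),(66,123)])/3.6+[190,120]
sp=np.array([(301,322),(337,229),(265,159),(158,174),(117,264),(188,340),(229,270),(391,66)])/3.5+[210,130]
def model(p,n):
    x,y,m,a=p; 
    L=[[80*np.cos(m+a+np.pi/6+k*np.pi/3),80*np.sin(m+a+np.pi/6+k*np.pi/3),118] for k in range(6)]+[[0,0,88]]
    M=[[145-150,178,160],[145,178,110]] if n=="top" else [[-5,178,160]]
    M[0][0]=145-np.sqrt(160**2-55**2)
    M=[[np.cos(m)*q[0]-np.sin(m)*q[1],np.sin(m)*q[0]+np.cos(m)*q[1],q[2]] for q in M]
    return np.array(L+M)+[x,y,0]
def res(p,cams_=("top","scene")):
    r=[]
    for n in cams_:
        P=proj(n,model(p,n)); r.append((P-(tp if n=="top" else sp)).ravel()*(1.25 if n=="scene" else 1))
    return np.concatenate(r)
for c in (("top",),("scene",),("top","scene")):
    # a such that first peg ~ -5deg
    s=least_squares(res,[unproj("top",tp[6],88)[0],unproj("top",tp[6],88)[1],0,np.radians(-35)],args=(c,))
    x,y,m,a=s.x;print(c,x,y,np.degrees(m),np.degrees(a)%60,np.abs(s.fun).max())
print(res(s.x).reshape(-1,2).round(1).tolist())
print(model(s.x,"top").round(0).tolist())
for n,uv in (("loupe",(369,290)),("weight",(140,281)),("ram",(435,252))): print(n,unproj("top",uv,20))
E
```

```text
('top',) 535.4581635456016 -80.70238350976325 1.3332365336291818 23.812000974561734 0.5990577817487406
('scene',) 536.4436536693022 -80.61069425499355 0.8024334402018305 24.37456093303873 0.8884351706697302
('top', 'scene') 535.9631695943868 -80.58962870428144 1.2336643821946551 23.929824163520877 1.380536563045176
[[0.2, -0.8], [-0.6, -0.6], [-0.1, -0.0], [0.1, 0.1], [0.2, -0.2], [0.1, -0.2], [-0.3, -0.3], [-0.5, -0.4], [0.6, 0.0], [0.0, -0.0], [0.0, 0.3], [-0.1, -0.0], [-0.4, 0.3], [-0.4, -0.1], [-0.3, -0.0], [-0.5, -0.7], [-0.0, -1.4]]
[[616.0, -87.0, 118.0], [582.0, -15.0, 118.0], [502.0, -8.0, 118.0], [456.0, -74.0, 118.0], [490.0, -146.0, 118.0], [570.0, -153.0, 118.0], [536.0, -81.0, 88.0], [527.0, 97.0, 160.0], [677.0, 100.0, 110.0]]
loupe [ 376.48988886 -267.7340493    20.        ]
weight [388.57244846 275.06185477  20.        ]
ram [ 467.12082832 -422.387985     20.        ]
```

```bash
cat >> h.py <<'E'
C=np.array([536.0,-80.6]);M0=np.radians(1.23)
def Rt(): return R.from_rotvec(sensors.sense()['orientation']).as_matrix()
def to(tgt):
    s=sensors.sense();return Rt().T@(np.array(tgt)-s['eef_pos'])
def tcp_for(ang,gap=0,off=21.5,z=92):
    "carousel angle deg -> TCP for pushing peg k=3 (210)"
    f=M0+np.radians(ang+150)  # a(mod60)=ang ; peg index chosen
    u=Rt()[:2,1];u=u/np.linalg.norm(u)
    p=C+80*np.array([np.cos(f),np.sin(f)])
    t=p-(off+gap)*u;return np.array([t[0],t[1],z])
E
python3 - <<'E'
from h import *
print(Rt().round(3));print(tcp_for(24,20,z=231),to(tcp_for(24,20,z=231)).round(1))
E
```

```text
[[ 0.907  0.42  -0.001]
 [ 0.42  -0.907  0.001]
 [-0.    -0.001 -1.   ]]
[438.83436099 -36.2911517  231.        ] [ 382.9 -307.3    0. ]
```

```bash
python3 -m jog '[{"fingers":255,"slide":[0.03,-0.025,0],"yaw":0},{"fingers":255,"slide":[0.062,-0.05,0],"yaw":0},{"fingers":255,"slide":[0.094,-0.075,0],"yaw":0},{"fingers":255,"slide":[0.126,-0.1,0],"yaw":0},{"fingers":255,"slide":[0.158,-0.125,0],"yaw":0},{"fingers":255,"slide":[0.19,-0.15,0],"yaw":0},{"fingers":255,"slide":[0.22,-0.175,0],"yaw":0},{"fingers":255,"slide":[0.25,-0.2,0],"yaw":0},{"fingers":255,"slide":[0.28,-0.225,0],"yaw":0},{"fingers":255,"slide":[0.31,-0.25,0],"yaw":0}]' 20
python3 -m jog '[{"fingers":255,"slide":[0.035,-0.028,0],"yaw":0},{"fingers":255,"slide":[0.06,-0.048,0],"yaw":0},{"fingers":255,"slide":[0.073,-0.0573,0],"yaw":0},{"fingers":255,"slide":[0.073,-0.0573,0],"yaw":0},{"fingers":255,"slide":[0.073,-0.0573,0],"yaw":0},{"fingers":255,"slide":[0.073,-0.0573,0],"yaw":0}]'
python3 - <<'E'
from h import *
print(to(tcp_for(24,20,z=92)).round(1),sensors.sense())
cv2.imwrite("pics/w1.png",cams.get_image("wrist")[:,:,::-1])
E
```

```text
t: 0.93
eef_pos: [397.0, -117.3, 231.2]
orientation: [3.068, 0.676, 0.0]
contact_force: [1.1, -1.0, -0.6]
width: -0.0
t: 1.43
eef_pos: [438.6, -36.9, 231.0]
orientation: [3.068, 0.676, -0.001]
contact_force: [-0.2, -0.2, -1.3]
width: -0.001
[  0.6  -0.4 139. ] {'t': 1.4333, 'qpos': array([-8.37624615e-02, -3.37011889e-02, -2.08140521e-01,  1.39720620e+00,
       -3.31135469e-04,  2.62405527e+00]), 'qvel': array([-0.02047363, -0.00922071, -0.00173091, -0.00036493,  0.00118922,
        0.00155074]), 'effort': array([ 8.47794302e-01, -3.27067065e+01,  3.53776860e+01, -4.58851294e-02,
        3.00045277e-02,  1.85658369e-03]), 'eef_pos': array([438.56233517, -36.91941019, 231.04594955]), 'orientation': array([ 3.06792768e+00,  6.76028833e-01, -1.42810253e-03]), 'contact_force': array([-0.21327457, -0.21486056, -1.30573446]), 'torque': array([-0.02365052, -0.07057316, -0.01708545]), 'width': -0.0006375365926283882}
```

View pics/w1.png

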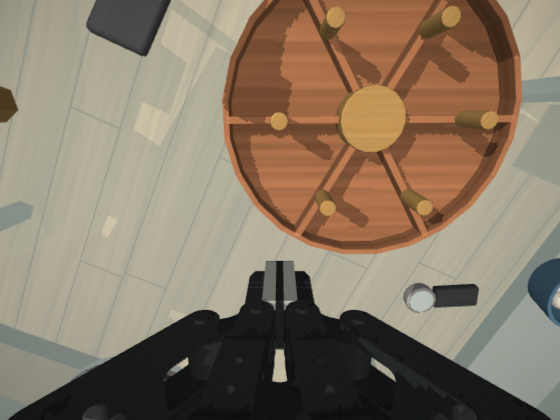

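The wrist view shows the target peg at (326,207), to the right of the shut fingertips at (280,265) and clear of them. I'll descend next.

```bash
python3 -m jog '[{"fingers":255,"slide":[0,0,0.03],"yaw":0},{"fingers":255,"slide":[0,0,0.06],"yaw":0},{"fingers":255,"slide":[0,0,0.09],"yaw":0},{"fingers":255,"slide":[0,0,0.115],"yaw":0},{"fingers":255,"slide":[0,0,0.132],"yaw":0},{"fingers":255,"slide":[0,0,0.138],"yaw":0},{"fingers":255,"slide":[0,0,0.138],"yaw":0},{"fingers":255,"slide":[0,0,0.138],"yaw":0},{"fingers":255,"slide":[0,0,0.138],"yaw":0}]'
python3 - <<'E'
from h import *
for a in (24,26,30,34,38,42,46,50,54,58,62,66,70): print(a,to(tcp_for(a)).round(1))
cv2.imwrite("pics/w2.png",cams.get_image("wrist")[:,:,::-1]);print(sensors.sense()['contact_force'])
E
```

```text
t: 2.23
eef_pos: [439.9, -37.1, 94.8]
orientation: [3.068, 0.675, 0.003]
contact_force: [0.1, 0.0, 0.7]
width: 0.001
24 [-0.6 18.9  2.8]
26 [-2.  21.3  2.8]
30 [-4.4 26.3  2.8]
34 [-6.4 31.5  2.8]
38 [-8.1 36.9  2.8]
42 [-9.4 42.3  2.8]
46 [-10.3  47.8   2.8]
50 [-10.9  53.3   2.8]
54 [-11.   58.9   2.8]
58 [-10.8  64.5   2.8]
62 [-10.2  70.1   2.9]
66 [-9.2 75.6  2.9]
70 [-7.8 81.   2.9]
[-0.97861216 -0.06401223 -0.33995578]
```

View pics/w2.png

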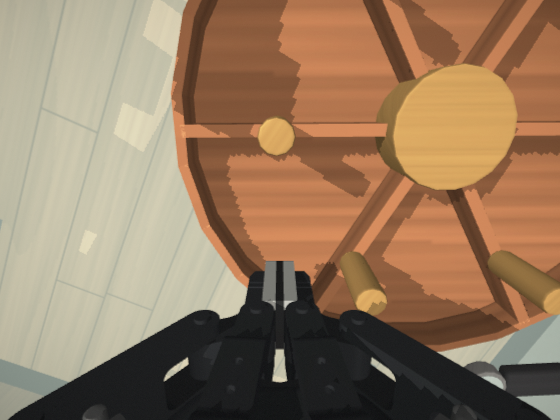

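```bash
python3 -m jog '[{"fingers":255,"slide":[0,0.005,0],"yaw":0},{"fingers":255,"slide":[0,0.009,0],"yaw":0},{"fingers":255,"slide":[0,0.012,0],"yaw":0},{"fingers":255,"slide":[0,0.012,0],"yaw":0}]'
python3 -m jog '[{"fingers":255,"slide":[0,0.001,0],"yaw":0},{"fingers":255,"slide":[0,0.002,0],"yaw":0},{"fingers":255,"slide":[0,0.003,0],"yaw":0}]'
python3 -m jog '[{"fingers":255,"slide":[0,0.001,0],"yaw":0},{"fingers":255,"slide":[0,0.002,0],"yaw":0}]'
python3 -m jog '[{"fingers":255,"slide":[0,0.001,0],"yaw":0},{"fingers":255,"slide":[0,0.002,0],"yaw":0}]'
```

```text
t: 2.62
eef_pos: [444.6, -48.0, 93.6]
orientation: [3.068, 0.675, 0.001]
contact_force: [-0.4, 0.4, 0.1]
width: 0.003
t: 2.87
eef_pos: [445.3, -50.2, 93.2]
orientation: [-3.068, -0.676, 0.0]
contact_force: [0.4, 0.2, 0.2]
width: -0.001
t: 3.03
eef_pos: [446.1, -52.0, 93.3]
orientation: [-3.068, -0.676, 0.0]
contact_force: [0.4, 0.4, -0.7]
width: -0.0
t: 3.2
eef_pos: [447.0, -53.8, 93.3]
orientation: [-3.068, -0.676, 0.0]
contact_force: [-0.2, -0.0, 0.2]
width: -0.002
```

```bash
python3 -m jog '[{"fingers":255,"slide":[-0.0007,0.0015,0],"yaw":0},{"fingers":255,"slide":[-0.0014,0.003,0],"yaw":0},{"fingers":255,"slide":[-0.0021,0.0045,0],"yaw":0},{"fingers":255,"slide":[-0.003,0.006,0],"yaw":0},{"fingers":255,"slide":[-0.0038,0.0074,0],"yaw":0}]'
python3 -m jog '[{"fingers":255,"slide":[-0.0005,0.0013,0],"yaw":0},{"fingers":255,"slide":[-0.001,0.0026,0],"yaw":0},{"fingers":255,"slide":[-0.0015,0.0039,0],"yaw":0},{"fingers":255,"slide":[-0.002,0.0052,0],"yaw":0}]'
python3 - <<'E'
from h import *
for a in (30,34,38,42,46,50): print(a,to(tcp_for(a)).round(1))
cv2.imwrite("pics/w3.png",cams.get_image("wrist")[:,:,::-1]);print(sensors.sense()['contact_force'])
cv2.imwrite("pics/t3.png",cv2.resize(cams.get_image("top")[120:285,190:360,::-1],None,fx=3.6,fy=3.6,interpolation=cv2.INTER_CUBIC))
E
```

```text
t: 3.62
eef_pos: [446.3, -62.2, 93.2]
orientation: [-3.068, -0.676, 0.001]
contact_force: [-2.6, 0.9, 1.4]
width: -0.001
t: 3.95
eef_pos: [446.8, -67.8, 93.1]
orientation: [-3.068, -0.676, 0.001]
contact_force: [-2.8, 2.4, 0.6]
width: 0.002
30 [ 2.3 -4.4  1.1]
34 [0.2 0.8 1.1]
38 [-1.5  6.1  1.1]
42 [-2.8 11.5  1.1]
46 [-3.7 17.   1.1]
50 [-4.3 22.6  1.1]
[-0.73358886  0.08229253 -0.11961156]
```

View pics/w3.png

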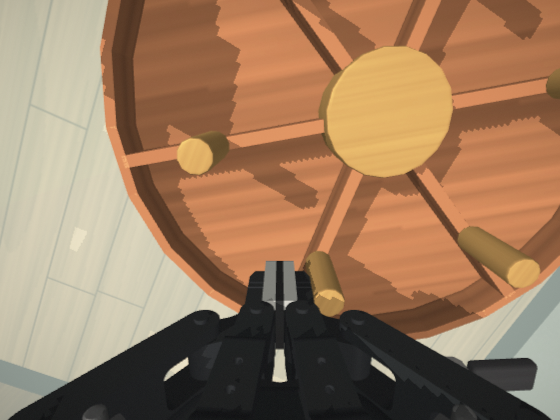

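View pics/t3.png

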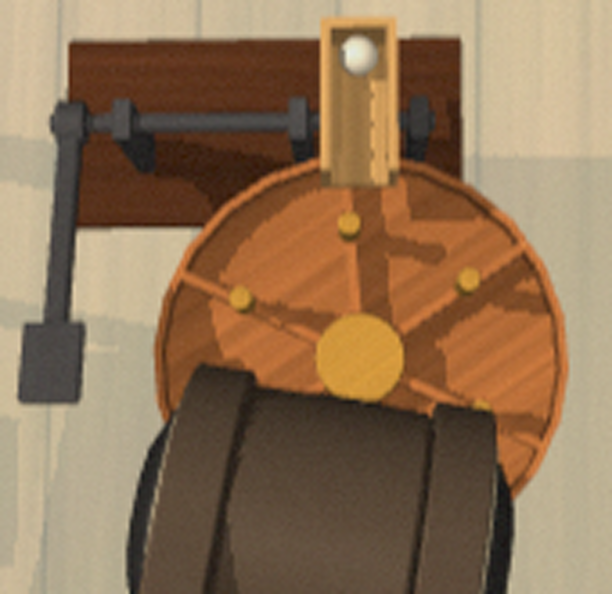

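```bash
python3 -m jog '[{"fingers":255,"slide":[-0.0004,0.0013,0],"yaw":0},{"fingers":255,"slide":[-0.0008,0.0026,0],"yaw":0},{"fingers":255,"slide":[-0.0012,0.0039,0],"yaw":0}]'
python3 -m jog '[{"fingers":255,"slide":[-0.0004,0.0013,0],"yaw":0},{"fingers":255,"slide":[-0.0008,0.0026,0],"yaw":0}]'
python3 -m jog '[{"fingers":255,"slide":[-0.0003,0.0013,0],"yaw":0},{"fingers":255,"slide":[-0.0006,0.0026,0],"yaw":0}]'
python3 -m jog '[{"fingers":255,"slide":[-0.0003,0.001,0],"yaw":0}]'
python3 -m jog '[{"fingers":255,"slide":[-0.0003,0.001,0],"yaw":0}]'
python3 - <<'E'
from h import *
for a in (38,42,46,50,60): print(a,to(tcp_for(a)).round(1))
E
```

```text
t: 4.3
eef_pos: [447.5, -71.8, 93.3]
orientation: [-3.068, -0.676, 0.0]
contact_force: [-2.0, 0.9, -0.2]
width: -0.002
t: 4.47
eef_pos: [447.9, -74.5, 93.3]
orientation: [3.068, 0.676, -0.0]
contact_force: [-2.5, 0.5, 1.2]
width: -0.002
t: 4.63
eef_pos: [448.5, -77.2, 93.3]
orientation: [3.068, 0.676, -0.0]
contact_force: [-2.3, 0.9, 0.7]
width: -0.001
t: 4.72
eef_pos: [448.7, -78.2, 93.3]
orientation: [3.068, 0.676, 0.0]
contact_force: [-1.6, 0.9, -0.2]
width: -0.003
t: 4.8
eef_pos: [448.9, -79.2, 93.3]
orientation: [3.068, 0.676, 0.0]
contact_force: [-1.7, 0.1, -0.6]
width: 0.001
38 [ 1.4 -5.2  1.3]
42 [0.1 0.3 1.3]
46 [-0.8  5.8  1.3]
50 [-1.4 11.3  1.3]
60 [-1.  25.3  1.3]
```

```bash
python3 -m jog '[{"fingers":255,"slide":[-0.0003,0.0012,0],"yaw":0}]'
python3 -m jog '[{"fingers":255,"slide":[-0.0002,0.001,0],"yaw":0}]'
python3 -m jog '[{"fingers":255,"slide":[-0.0002,0.001,0],"yaw":0}]'
python3 -m jog '[{"fingers":255,"slide":[-0.0002,0.001,0],"yaw":0}]'
python3 -m jog '[{"fingers":255,"slide":[-0.0001,0.001,0],"yaw":0}]'
```

```text
t: 4.88
eef_pos: [449.0, -80.4, 93.3]
orientation: [-3.068, -0.676, 0.0]
contact_force: [-1.6, 0.4, 0.3]
width: 0.001
t: 4.97
eef_pos: [449.3, -81.4, 93.3]
orientation: [3.068, 0.676, 0.0]
contact_force: [-0.8, 1.7, 0.7]
width: 0.001
t: 5.05
eef_pos: [449.5, -82.4, 93.3]
orientation: [3.068, 0.676, 0.0]
contact_force: [-1.5, 1.2, -0.2]
width: 0.0
t: 5.13
eef_pos: [449.8, -83.4, 93.3]
orientation: [3.068, 0.676, -0.0]
contact_force: [-0.8, 1.5, 0.9]
width: 0.002
t: 5.22
eef_pos: [450.1, -84.3, 93.3]
orientation: [3.068, 0.676, 0.0]
contact_force: [-2.0, 1.3, 0.7]
width: 0.002
```

```bash
python3 -m jog '[{"fingers":255,"slide":[-0.0001,0.001,0],"yaw":0}]'
python3 -m jog '[{"fingers":255,"slide":[-0.0001,0.001,0],"yaw":0}]'
python3 -m jog '[{"fingers":255,"slide":[-0.0001,0.001,0],"yaw":0}]'
```

```text
t: 5.3
eef_pos: [450.5, -85.3, 93.3]
orientation: [3.068, 0.676, 0.0]
contact_force: [-1.4, 1.7, -0.1]
width: -0.004
t: 5.38
eef_pos: [450.8, -86.2, 93.3]
orientation: [3.068, 0.676, 0.0]
contact_force: [-2.7, 1.3, 0.1]
width: 0.001
t: 5.47
eef_pos: [451.1, -87.1, 93.3]
orientation: [3.068, 0.676, 0.0]
contact_force: [-2.2, 1.0, -0.4]
width: 0.004
```

```bash
python3 -m jog '[{"fingers":255,"slide":[-0.0001,0.001,0],"yaw":0}]'
python3 -m jog '[{"fingers":255,"slide":[0,0.001,0],"yaw":0}]'
python3 -m jog '[{"fingers":255,"slide":[0,0.001,0],"yaw":0}]'
```

```text
t: 5.55
eef_pos: [451.5, -88.1, 93.3]
orientation: [3.068, 0.676, 0.0]
contact_force: [-1.6, 0.5, -0.6]
width: -0.001
t: 5.63
eef_pos: [451.9, -89.0, 93.3]
orientation: [3.068, 0.676, 0.0]
contact_force: [-1.6, 0.9, 0.6]
width: 0.003
t: 5.72
eef_pos: [452.3, -89.9, 93.3]
orientation: [-3.068, -0.676, 0.0]
contact_force: [-2.5, 1.6, -0.1]
width: 0.001
```

```bash
python3 -m jog '[{"fingers":255,"slide":[0,0.001,0],"yaw":0}]'
python3 -m jog '[{"fingers":255,"slide":[0,0.001,0],"yaw":0}]'
python3 -m jog '[{"fingers":255,"slide":[0,0.001,0],"yaw":0}]'
python3 - <<'E'
from h import *
for a in (46,50,54,58,62,66,70): print(a,to(tcp_for(a)).round(1))
E
```

```text
t: 5.8
eef_pos: [452.4, -90.5, 93.3]
orientation: [-3.067, -0.676, 0.0]
contact_force: [-3.5, 2.7, 2.3]
width: 0.003
t: 5.88
eef_pos: [452.6, -91.1, 93.3]
orientation: [-3.066, -0.676, 0.001]
contact_force: [-4.4, 5.2, 2.4]
width: -0.003
t: 5.97
eef_pos: [452.8, -91.6, 93.3]
orientation: [-3.065, -0.676, 0.001]
contact_force: [-5.4, 6.4, 3.2]
width: -0.001
46 [ 0.8 -7.1  1.3]
50 [ 0.3 -1.6  1.3]
54 [0.1 4.  1.3]
58 [0.3 9.6 1.2]
62 [ 1.  15.1  1.2]
66 [ 2.  20.6  1.2]
70 [ 3.4 26.   1.2]
```

```bash
python3 -m jog '[{"fingers":255,"slide":[0,0.0005,0],"yaw":0}]'
python3 - <<'E'
from h import *
cv2.imwrite("pics/t4.png",cv2.resize(cams.get_image("top")[120:285,190:360,::-1],None,fx=3.6,fy=3.6,interpolation=cv2.INTER_CUBIC));print(sensors.sense()['contact_force'])
E
```

```text
t: 6.05
eef_pos: [452.9, -92.0, 93.2]
orientation: [-3.065, -0.676, 0.001]
contact_force: [-6.0, 5.3, 2.8]
width: -0.0
[-5.84070067  6.2530845   3.16817537]
```

View pics/t4.png

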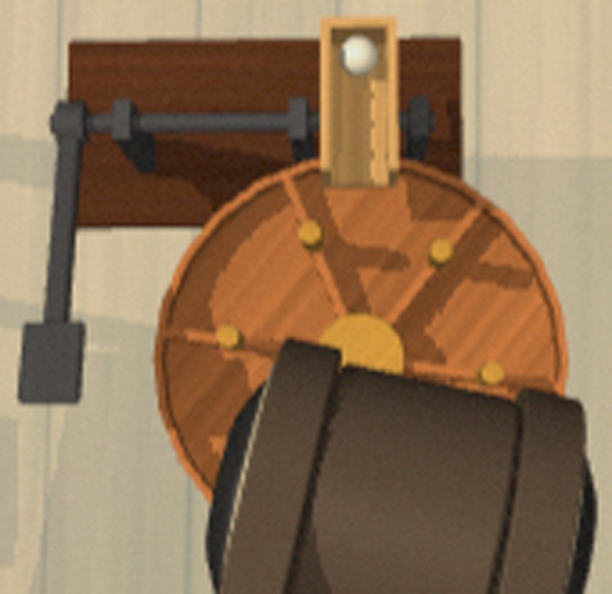

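```bash
python3 -m jog '[{"fingers":255,"slide":[0,0.0005,0],"yaw":0}]'
```

```text
t: 6.18
eef_pos: [453.0, -92.2, 93.2]
orientation: [-3.065, -0.676, 0.001]
contact_force: [-5.9, 7.7, 4.4]
width: 0.001
```

```bash
python3 -m jog '[{"fingers":255,"slide":[0,0.0004,0],"yaw":0}]'
```

```text
t: 6.27
eef_pos: [453.1, -92.5, 93.2]
orientation: [-3.064, -0.676, 0.002]
contact_force: [-6.7, 7.9, 4.4]
width: -0.0
```

```bash
python3 -m jog '[{"fingers":255,"slide":[0,0.0004,0],"yaw":0}]'
```

```text
t: 6.35
eef_pos: [453.2, -92.8, 93.3]
orientation: [-3.064, -0.676, 0.002]
contact_force: [-6.1, 8.4, 4.7]
width: 0.004
```

Run:
```python
from h import *
cv2.imwrite("pics/w5.png",cams.get_image("wrist")[:,:,::-1]);print(sensors.sense()['contact_force'],sensors.sense()['torque'])
cv2.imwrite("pics/s5.png",cv2.resize(cams.get_image("scene")[130:300,210:400,::-1],None,fx=3.5,fy=3.5,interpolation=cv2.INTER_CUBIC))
```

```text
[-6.04928164  7.3689991   4.8487087 ] [1.28688454 1.11202436 0.02401188]
```

View pics/w5.png

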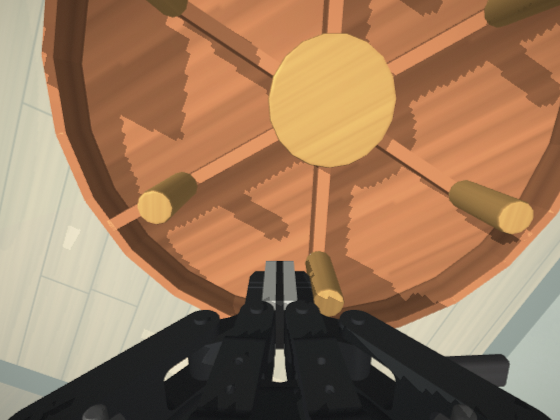

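View pics/s5.png

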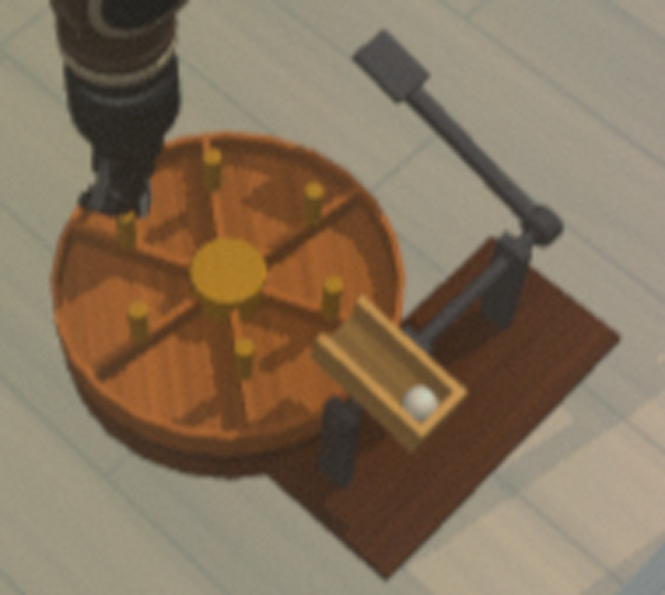

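```bash
python3 -m jog '[{"fingers":255,"slide":[0,0.0004,0],"yaw":0}]'
```

```text
t: 6.53
eef_pos: [453.3, -93.2, 93.3]
orientation: [-3.064, -0.676, 0.002]
contact_force: [-6.3, 6.6, 4.6]
width: -0.001
```

```bash
python3 -m jog '[{"fingers":255,"slide":[0,0.0004,0],"yaw":0}]'
python3 - <<'E'
from h import *
for i in range(3):
    im=cams.get_image("top")
    print(sensors.sense()['contact_force'])
cv2.imwrite("pics/t6.png",cv2.resize(im[120:285,190:360,::-1],None,fx=3.6,fy=3.6,interpolation=cv2.INTER_CUBIC))
E
```

```text
t: 6.62
eef_pos: [453.4, -93.5, 93.3]
orientation: [-3.064, -0.677, 0.002]
contact_force: [-6.3, 7.0, 5.5]
width: 0.002
[-6.25090042  6.67796362  4.41451064]
[-5.66673954  7.06494806  3.76341315]
[-6.99684589  5.92543043  3.65178852]
```

View pics/t6.png

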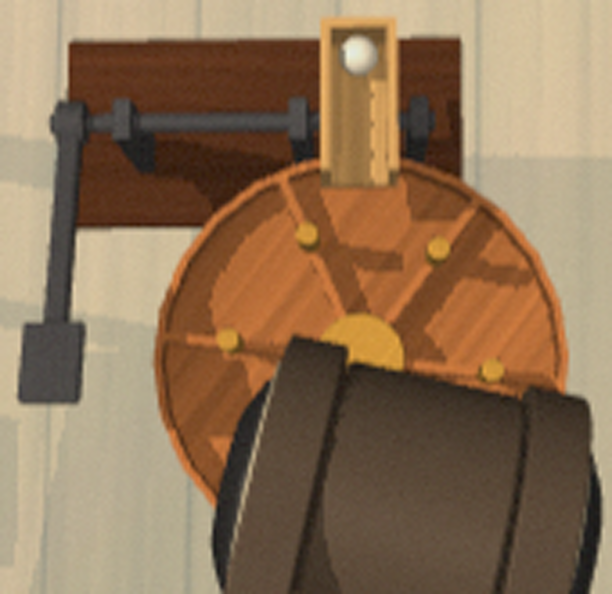

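Force has plateaued at about 9 N and the carousel is still creeping forward, so it's near the crest. I'll continue.

```bash
python3 -m jog '[{"fingers":255,"slide":[0,0.0004,0],"yaw":0}]'
```

```text
t: 6.85
eef_pos: [453.6, -94.0, 93.2]
orientation: [-3.065, -0.676, 0.002]
contact_force: [-6.1, 7.3, 5.3]
width: 0.001
```

```bash
python3 -m jog '[{"fingers":255,"slide":[0,0.0004,0],"yaw":0}]'
```

```text
t: 6.93
eef_pos: [453.7, -94.4, 93.2]
orientation: [-3.065, -0.677, 0.002]
contact_force: [-6.8, 6.2, 4.1]
width: -0.002
```

```bash
python3 -m jog '[{"fingers":255,"slide":[0,0.0004,0],"yaw":0}]'
```

```text
t: 7.02
eef_pos: [453.9, -94.9, 93.2]
orientation: [-3.065, -0.676, 0.002]
contact_force: [-7.4, 5.3, 4.3]
width: -0.002
```

```bash
python3 -m jog '[{"fingers":255,"slide":[0,0.0004,0],"yaw":0}]'
```

```text
t: 7.1
eef_pos: [454.1, -95.5, 93.2]
orientation: [-3.066, -0.676, 0.002]
contact_force: [-5.9, 4.4, 3.8]
width: 0.001
```

```bash
python3 -m jog '[{"fingers":255,"slide":[0,0.0004,0],"yaw":0}]'
```

```text
t: 7.18
eef_pos: [454.5, -96.1, 93.2]
orientation: [-3.066, -0.676, 0.002]
contact_force: [-4.6, 3.8, 2.0]
width: 0.001
```

```bash
python3 -m jog '[{"fingers":255,"slide":[0,0.0004,0],"yaw":0}]'
python3 -m jog '[{"fingers":255,"slide":[0,0,0],"yaw":0}]'
```

```text
t: 7.27
eef_pos: [454.8, -96.7, 93.2]
orientation: [-3.067, -0.676, 0.002]
contact_force: [-5.0, 2.8, 0.9]
width: 0.002
t: 7.35
eef_pos: [455.3, -97.0, 93.2]
orientation: [-3.068, -0.676, 0.001]
contact_force: [-2.4, 1.6, 0.6]
width: 0.001
```

```bash
python3 -m jog '[{"fingers":255,"slide":[0,0.0004,0],"yaw":0}]'
```

```text
t: 7.43
eef_pos: [455.6, -97.4, 93.2]
orientation: [-3.068, -0.676, 0.001]
contact_force: [-2.7, 2.2, 0.4]
width: -0.001
```

Run:
```python
from h import *
im=cams.get_image("top");print(sensors.sense()['contact_force'])
cv2.imwrite("pics/t7.png",cv2.resize(im[120:285,190:360,::-1],None,fx=3.6,fy=3.6,interpolation=cv2.INTER_CUBIC))
cv2.imwrite("pics/w7.png",cams.get_image("wrist")[:,:,::-1])
```

```text
[-1.46140513  0.91205448  0.43053866]
```

View pics/t7.png

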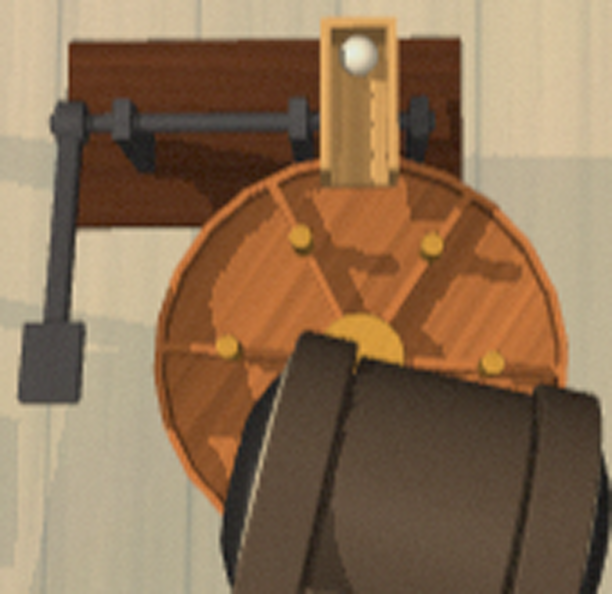

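View pics/w7.png

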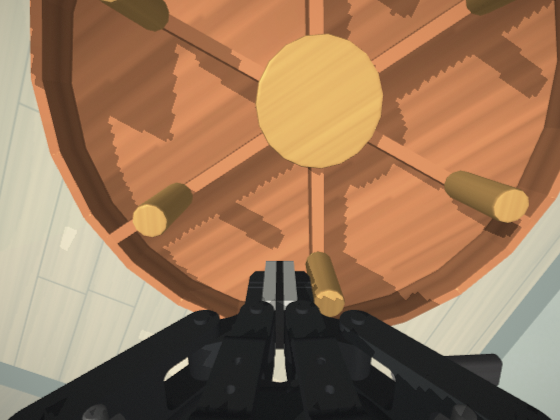

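Peg at (301,239), so the carousel is at about 55°. It's past the crest with the force falling; next I'll find the stop.

```bash
python3 -m jog '[{"fingers":255,"slide":[0.0001,0.0005,0],"yaw":0}]'
python3 -m jog '[{"fingers":255,"slide":[0.0001,0.0005,0],"yaw":0}]'
```

```text
t: 7.62
eef_pos: [456.3, -98.0, 93.3]
orientation: [3.068, 0.676, 0.0]
contact_force: [-1.5, 1.6, -0.2]
width: -0.003
t: 7.7
eef_pos: [456.7, -98.4, 93.3]
orientation: [3.068, 0.676, 0.001]
contact_force: [-0.6, 0.5, -0.3]
width: -0.003
```

```bash
python3 -m jog '[{"fingers":255,"slide":[0.0001,0.0005,0],"yaw":0}]'
python3 -m jog '[{"fingers":255,"slide":[0.0001,0.0005,0],"yaw":0}]'
```

```text
t: 7.78
eef_pos: [457.0, -98.9, 93.4]
orientation: [3.068, 0.676, 0.001]
contact_force: [-1.2, 0.5, -0.7]
width: 0.003
t: 7.87
eef_pos: [457.3, -99.2, 93.4]
orientation: [3.068, 0.676, 0.001]
contact_force: [-2.0, 0.9, -0.8]
width: -0.001
```

```bash
python3 -m jog '[{"fingers":255,"slide":[0.0001,0.0005,0],"yaw":0}]'
python3 -m jog '[{"fingers":255,"slide":[0.0001,0.0005,0],"yaw":0}]'
```

```text
t: 7.95
eef_pos: [457.5, -99.6, 93.4]
orientation: [3.068, 0.676, 0.0]
contact_force: [-1.4, 1.6, -0.1]
width: 0.001
t: 8.03
eef_pos: [457.7, -100.0, 93.4]
orientation: [3.068, 0.676, 0.0]
contact_force: [-0.6, 1.1, 0.5]
width: -0.001
```

```bash
python3 -m jog '[{"fingers":255,"slide":[0.0001,0.0005,0],"yaw":0}]'
```

```text
t: 8.12
eef_pos: [457.9, -100.3, 93.3]
orientation: [-3.068, -0.676, 0.0]
contact_force: [-2.0, 2.0, 0.8]
width: -0.001
```

```bash
python3 -m jog '[{"fingers":255,"slide":[0.0001,0.0005,0],"yaw":0}]'
```

```text
t: 8.2
eef_pos: [458.0, -100.6, 93.3]
orientation: [-3.067, -0.676, 0.0]
contact_force: [-3.9, 2.3, 1.3]
width: 0.0
```

```bash
python3 -m jog '[{"fingers":255,"slide":[0.0001,0.0005,0],"yaw":0}]'
python3 - <<'E'
from h import *
im=cams.get_image("top");print(sensors.sense()['contact_force'])
cv2.imwrite("pics/t8.png",cv2.resize(im[120:285,190:360,::-1],None,fx=3.6,fy=3.6,interpolation=cv2.INTER_CUBIC))
E
```

```text
t: 8.28
eef_pos: [458.1, -100.8, 93.3]
orientation: [-3.067, -0.676, 0.001]
contact_force: [-4.9, 3.9, 2.5]
width: -0.002
[-3.27028349  3.36567649  2.74732563]
```

View pics/t8.png

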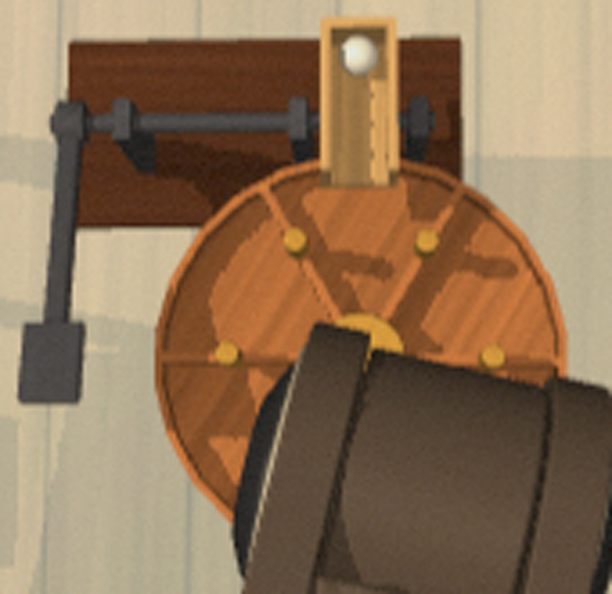

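```bash
python3 -m jog '[{"fingers":255,"slide":[0.0001,0.0005,0],"yaw":0}]'
```

```text
t: 8.42
eef_pos: [458.1, -100.9, 93.3]
orientation: [-3.066, -0.676, 0.001]
contact_force: [-5.4, 4.2, 4.1]
width: 0.002
```

```bash
python3 -m jog '[{"fingers":255,"slide":[0.0001,0.0004,0],"yaw":0}]'
```

```text
t: 8.5
eef_pos: [458.2, -101.1, 93.3]
orientation: [-3.066, -0.676, 0.002]
contact_force: [-6.0, 5.9, 3.5]
width: -0.002
```

```bash
python3 -m jog '[{"fingers":255,"slide":[0.0001,0.0004,0],"yaw":0}]'
```

```text
t: 8.58
eef_pos: [458.3, -101.3, 93.3]
orientation: [-3.065, -0.676, 0.002]
contact_force: [-5.8, 6.1, 4.9]
width: -0.001
```

Force rose to about 9.7 N within about 1.2 mm, so this is the firm stop. I'll back off and check.

```bash
python3 -m jog '[{"fingers":255,"slide":[0,-0.001,0],"yaw":0},{"fingers":255,"slide":[0,-0.002,0],"yaw":0},{"fingers":255,"slide":[0,-0.004,0],"yaw":0},{"fingers":255,"slide":[0,-0.01,0],"yaw":0},{"fingers":255,"slide":[0,-0.018,0],"yaw":0},{"fingers":255,"slide":[0,-0.024,0],"yaw":0},{"fingers":255,"slide":[0,-0.024,-0.03],"yaw":0},{"fingers":255,"slide":[0,-0.024,-0.065],"yaw":0},{"fingers":255,"slide":[0,-0.024,-0.1],"yaw":0},{"fingers":255,"slide":[0,-0.024,-0.13],"yaw":0}]'
python3 - <<'E'
from h import *
im=cams.get_image("top");print(sensors.sense()['contact_force'])
cv2.imwrite("pics/t9.png",cv2.resize(im[120:285,190:360,::-1],None,fx=3.6,fy=3.6,interpolation=cv2.INTER_CUBIC))
cv2.imwrite("pics/w9.png",cams.get_image("wrist")[:,:,::-1])
print(to([527,97,200]))
E
```

```text
t: 9.42
eef_pos: [449.0, -79.8, 225.5]
orientation: [3.067, 0.677, 0.002]
contact_force: [0.6, 0.8, 0.0]
width: 0.003
[ 1.86588614 -0.26074538  4.54222759]
[ 143.0477594  -129.13902632   28.88836894]
```

View pics/t9.png

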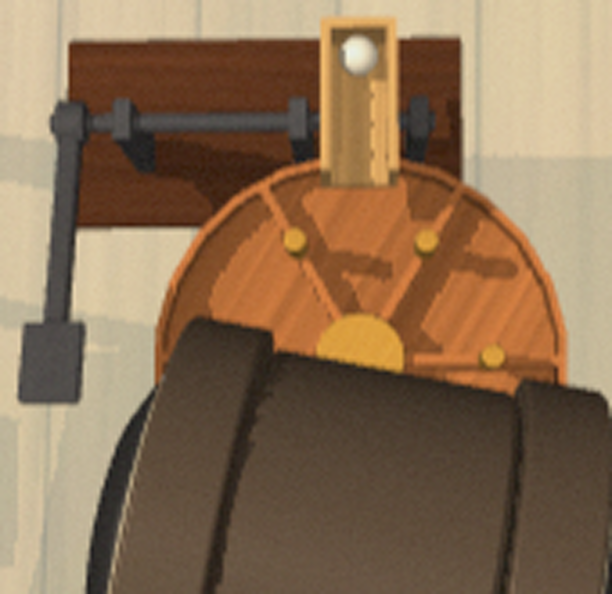

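View pics/w9.png

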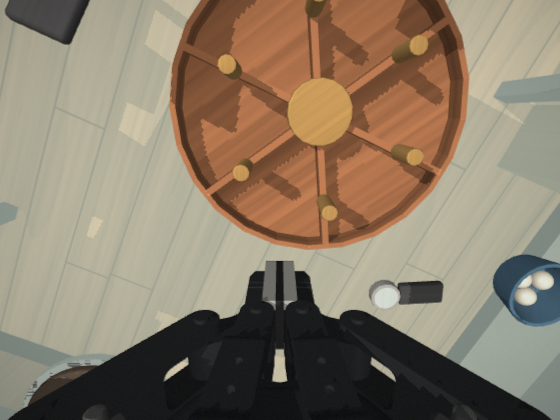

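Run:
```python
from h import *
print(unproj("top",(204.2,220.6),160),unproj("scene",np.array([391,66])/3.5+[210,130],160))
p=[523,97.5,195];print(to(p))
```

```text
[526.07369729  96.18293286 160.        ] [529.32773664  94.71605997 160.        ]
[ 139.59391849 -131.30111389   33.85287901]
```

```bash
python3 -m jog '[{"fingers":255,"slide":[0.02,-0.019,0],"yaw":0},{"fingers":255,"slide":[0.045,-0.042,0],"yaw":0},{"fingers":255,"slide":[0.07,-0.065,0],"yaw":0},{"fingers":255,"slide":[0.095,-0.088,0],"yaw":0},{"fingers":255,"slide":[0.12,-0.112,0],"yaw":0},{"fingers":255,"slide":[0.135,-0.125,0],"yaw":0},{"fingers":255,"slide":[0.139,-0.13,0.01],"yaw":0},{"fingers":255,"slide":[0.139,-0.13,0.025],"yaw":0},{"fingers":255,"slide":[0.139,-0.13,0.034],"yaw":0},{"fingers":255,"slide":[0.139,-0.13,0.034],"yaw":0}]'
python3 - <<'E'
from h import *
cv2.imwrite("pics/w10.png",cams.get_image("wrist")[:,:,::-1])
print(to([523,96,160]))
cv2.imwrite("pics/s10.png",cv2.resize(cams.get_image("scene")[90:300,210:400,::-1],None,fx=2.8,fy=2.8,interpolation=cv2.INTER_CUBIC))
E
```

```text
t: 10.35
eef_pos: [518.9, 95.5, 186.3]
orientation: [3.068, 0.676, -0.007]
contact_force: [0.5, -0.8, -0.2]
width: 0.001
[ 3.70345125  0.97000918 27.69599825]
```

View pics/w10.png

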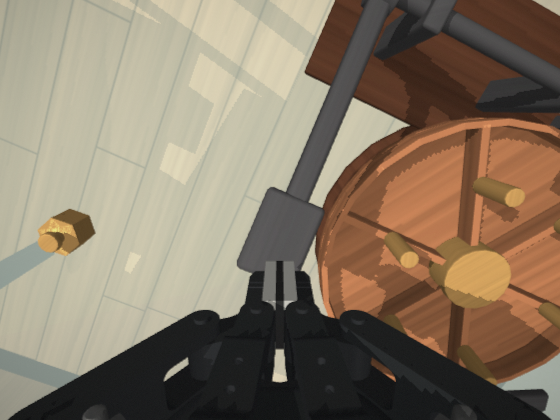

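View pics/s10.png

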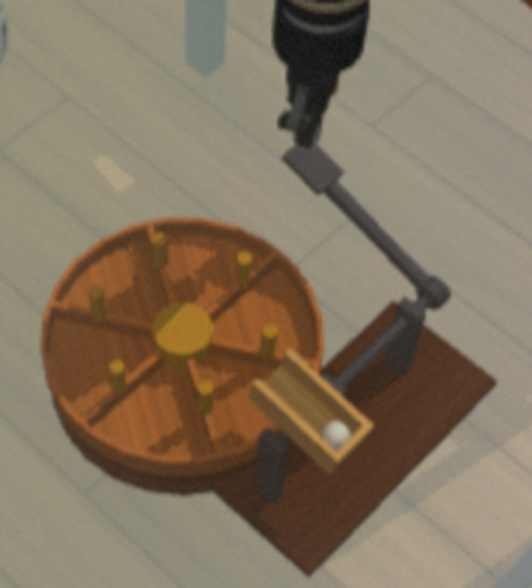

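Run:
```python
from h import *
c=cams.get_calibration("wrist");M=c['mount'];s=sensors.sense();Rw=Rt()
for uv in ((270,188),(322,208),(238,268),(280,231)):
    d=Rw@M[:3,:3]@np.array([(uv[0]-c['cx'])/c['fx'],(uv[1]-c['cy'])/c['fy'],1]);o=Rw@M[:3,3]+s['eef_pos']
    for z in (160,): print(uv,(o+d*(z-o[2])/d[2]).round(1))
print(s['eef_pos'])
```

```text
(270, 188) [553.3 115.9 160. ]
(322, 208) [555.   85.2 160. ]
(238, 268) [501.5 113.2 160. ]
(280, 231) [532.9 100.6 160. ]
[519.91637085  95.32565307 188.79973732]
```

```bash
python3 -m jog '[{"fingers":255,"slide":[0.005,0,0.008],"yaw":0},{"fingers":255,"slide":[0.005,0,0.016],"yaw":0},{"fingers":255,"slide":[0.005,0,0.02],"yaw":0},{"fingers":255,"slide":[0.005,0,0.022],"yaw":0}]'
python3 -m jog '[{"fingers":255,"slide":[0,0,0.002],"yaw":0},{"fingers":255,"slide":[0,0,0.004],"yaw":0},{"fingers":255,"slide":[0,0,0.006],"yaw":0}]'
python3 -m jog '[{"fingers":255,"slide":[0,0,0.002],"yaw":0},{"fingers":255,"slide":[0,0,0.004],"yaw":0}]'
python3 -m jog '[{"fingers":255,"slide":[0,0,0.0015],"yaw":0},{"fingers":255,"slide":[0,0,0.003],"yaw":0}]'
```

```text
t: 10.78
eef_pos: [524.9, 97.8, 166.3]
orientation: [-3.068, -0.675, 0.002]
contact_force: [0.9, -0.3, -0.2]
width: 0.003
t: 11.03
eef_pos: [525.3, 98.1, 161.6]
orientation: [-3.068, -0.676, -0.001]
contact_force: [-0.8, 0.5, 3.6]
width: 0.002
t: 11.2
eef_pos: [525.3, 98.1, 157.5]
orientation: [-3.068, -0.676, -0.001]
contact_force: [-0.5, 0.5, 2.6]
width: -0.003
t: 11.37
eef_pos: [525.2, 98.1, 154.3]
orientation: [-3.068, -0.676, -0.0]
contact_force: [-1.5, 0.4, 3.0]
width: 0.001
```

```bash
python3 -m jog '[{"fingers":255,"slide":[0,0,0.0015],"yaw":0},{"fingers":255,"slide":[0,0,0.003],"yaw":0},{"fingers":255,"slide":[0,0,0.0045],"yaw":0}]'
python3 -m jog '[{"fingers":255,"slide":[0,0,0.0015],"yaw":0},{"fingers":255,"slide":[0,0,0.003],"yaw":0}]'
python3 -m jog '[{"fingers":255,"slide":[0,0,0.0015],"yaw":0}]'
```

```text
t: 11.62
eef_pos: [525.2, 98.1, 149.7]
orientation: [-3.068, -0.676, -0.0]
contact_force: [-1.7, -0.5, 2.2]
width: -0.001
t: 11.78
eef_pos: [525.2, 98.0, 146.6]
orientation: [-3.068, -0.676, 0.0]
contact_force: [-1.0, 0.3, 2.6]
width: 0.002
t: 11.87
eef_pos: [525.2, 98.0, 145.1]
orientation: [-3.068, -0.676, 0.0]
contact_force: [-1.4, 0.2, 2.5]
width: -0.002
```

```bash
python3 -m jog '[{"fingers":255,"slide":[0,0,0.0015],"yaw":0}]'
python3 -m jog '[{"fingers":255,"slide":[0,0,0.001],"yaw":0}]'
```

```text
t: 11.95
eef_pos: [525.2, 98.1, 143.6]
orientation: [-3.068, -0.676, 0.0]
contact_force: [-1.4, -1.6, 2.2]
width: 0.001
t: 12.03
eef_pos: [525.2, 98.0, 142.5]
orientation: [-3.068, -0.676, 0.0]
contact_force: [-0.7, 0.2, 2.5]
width: 0.001
```

```bash
python3 -m jog '[{"fingers":255,"slide":[0,0,0.0015],"yaw":0},{"fingers":255,"slide":[0,0,0.003],"yaw":0}]'
python3 -m jog '[{"fingers":255,"slide":[0,0,0.0015],"yaw":0},{"fingers":255,"slide":[0,0,0.003],"yaw":0}]'
python3 -m jog '[{"fingers":255,"slide":[0,0,0.002],"yaw":0},{"fingers":255,"slide":[0,0,0.004],"yaw":0},{"fingers":255,"slide":[0,0,0.006],"yaw":0}]'
python3 - <<'E'
from h import *
cv2.imwrite("pics/s11.png",cv2.resize(cams.get_image("scene")[90:300,210:400,::-1],None,fx=2.8,fy=2.8,interpolation=cv2.INTER_CUBIC))
E
```

```text
t: 12.2
eef_pos: [525.2, 98.0, 139.7]
orientation: [-3.068, -0.676, -0.0]
contact_force: [-0.7, 0.5, 2.6]
width: -0.0
t: 12.37
eef_pos: [525.2, 98.1, 136.6]
orientation: [-3.068, -0.676, 0.0]
contact_force: [-0.4, 0.1, 3.0]
width: 0.0
t: 12.62
eef_pos: [525.2, 98.1, 130.6]
orientation: [3.068, 0.676, -0.0]
contact_force: [-0.7, 0.7, 2.5]
width: 0.003
```

View pics/s11.png

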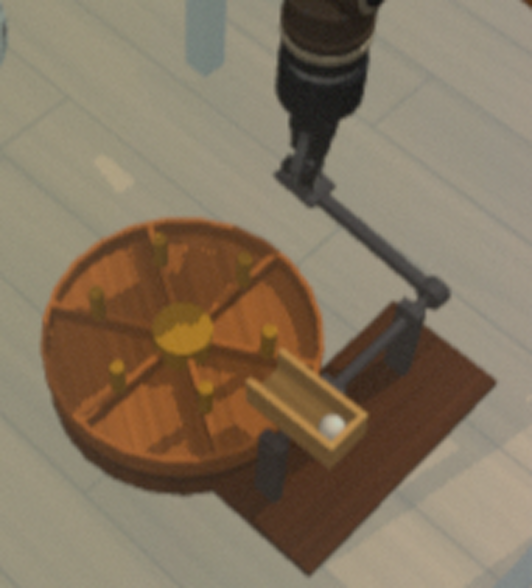

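The lever is past its lock: the pad is 31 mm down and the force is steady at about 2.6 N. The bin is tilting. I'll keep pressing.

```bash
python3 -m jog '[{"fingers":255,"slide":[0,0,0.002],"yaw":0},{"fingers":255,"slide":[0,0,0.004],"yaw":0},{"fingers":255,"slide":[0,0,0.006],"yaw":0},{"fingers":255,"slide":[0,0,0.008],"yaw":0},{"fingers":255,"slide":[0,0,0.01],"yaw":0},{"fingers":255,"slide":[0,0,0.012],"yaw":0},{"fingers":255,"slide":[0,0,0.014],"yaw":0},{"fingers":255,"slide":[0,0,0.016],"yaw":0}]'
python3 -m jog '[{"fingers":255,"slide":[0,0,0.002],"yaw":0},{"fingers":255,"slide":[0,0,0.004],"yaw":0},{"fingers":255,"slide":[0,0,0.006],"yaw":0},{"fingers":255,"slide":[0,0,0.008],"yaw":0},{"fingers":255,"slide":[0,0,0.01],"yaw":0},{"fingers":255,"slide":[0,0,0.012],"yaw":0},{"fingers":255,"slide":[0,0,0.014],"yaw":0},{"fingers":255,"slide":[0,0,0.016],"yaw":0}]'
python3 -m jog '[{"fingers":255,"slide":[0,0,0.002],"yaw":0},{"fingers":255,"slide":[0,0,0.004],"yaw":0},{"fingers":255,"slide":[0,0,0.006],"yaw":0},{"fingers":255,"slide":[0,0,0.008],"yaw":0},{"fingers":255,"slide":[0,0,0.01],"yaw":0},{"fingers":255,"slide":[0,0,0.012],"yaw":0},{"fingers":255,"slide":[0,0,0.014],"yaw":0},{"fingers":255,"slide":[0,0,0.016],"yaw":0}]'
python3 -m jog '[{"fingers":255,"slide":[0,0,0.002],"yaw":0},{"fingers":255,"slide":[0,0,0.004],"yaw":0}]'
python3 - <<'E'
from h import *
cv2.imwrite("pics/s12.png",cv2.resize(cams.get_image("scene")[90:300,210:400,::-1],None,fx=2.8,fy=2.8,interpolation=cv2.INTER_CUBIC))
E
```

```text
t: 13.33
eef_pos: [525.2, 98.0, 114.5]
orientation: [-3.068, -0.676, 0.0]
contact_force: [-1.6, 0.3, 2.7]
width: -0.0
t: 14.0
eef_pos: [525.3, 98.0, 98.6]
orientation: [3.068, 0.676, 0.0]
contact_force: [-2.2, -0.2, 2.8]
width: -0.001
t: 14.67
eef_pos: [525.8, 98.1, 82.9]
orientation: [3.068, 0.676, 0.002]
contact_force: [1.8, -1.2, 3.0]
width: -0.001
t: 14.83
eef_pos: [525.4, 98.1, 78.7]
orientation: [-3.068, -0.676, -0.001]
contact_force: [1.4, -0.0, 1.8]
width: -0.002
```

View pics/s12.png

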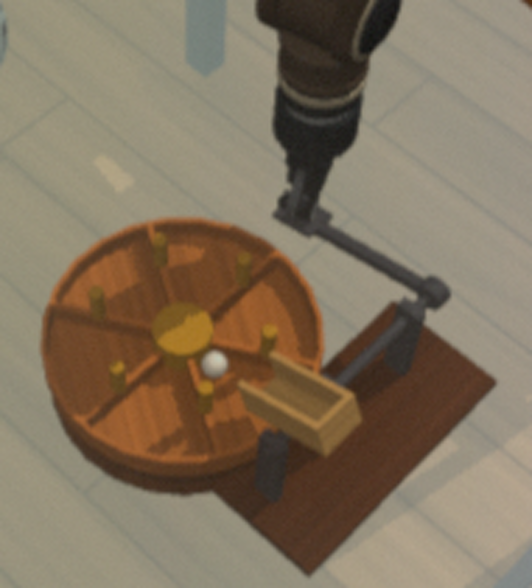

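The marble, at (215,363), is in the compartment between the two front pegs. I'll finish the lever stroke down to its stop.

```bash
python3 -m jog '[{"fingers":255,"slide":[0,0,0.002],"yaw":0},{"fingers":255,"slide":[0,0,0.004],"yaw":0},{"fingers":255,"slide":[0,0,0.006],"yaw":0}]'
python3 -m jog '[{"fingers":255,"slide":[0,0,0.002],"yaw":0},{"fingers":255,"slide":[0,0,0.003],"yaw":0}]'
python3 -m jog '[{"fingers":255,"slide":[0,0,0.001],"yaw":0},{"fingers":255,"slide":[0,0,0.002],"yaw":0}]'
```

```text
t: 15.13
eef_pos: [525.3, 98.1, 72.6]
orientation: [-3.068, -0.676, -0.0]
contact_force: [0.6, 0.9, 2.9]
width: -0.002
t: 15.3
eef_pos: [525.1, 98.1, 69.4]
orientation: [-3.068, -0.676, 0.001]
contact_force: [1.0, 0.1, 2.9]
width: -0.001
t: 15.47
eef_pos: [525.3, 98.0, 68.0]
orientation: [3.068, 0.676, 0.0]
contact_force: [-0.8, -0.3, 10.8]
width: 0.004
```

```bash
python3 -m jog '[{"fingers":255,"slide":[0,0,0.001],"yaw":0}]'
```

```text
t: 15.55
eef_pos: [525.5, 98.0, 67.8]
orientation: [3.068, 0.676, 0.001]
contact_force: [-4.6, -0.9, 16.0]
width: -0.002
```

On the stop: 16 N at z = 67.8. I'll retract straight up and inspect.

```bash
python3 -m jog '[{"fingers":255,"slide":[0,0,-0.002],"yaw":0},{"fingers":255,"slide":[0,0,-0.006],"yaw":0},{"fingers":255,"slide":[0,0,-0.02],"yaw":0},{"fingers":255,"slide":[0,0,-0.05],"yaw":0},{"fingers":255,"slide":[0,0,-0.085],"yaw":0},{"fingers":255,"slide":[0,0,-0.12],"yaw":0},{"fingers":255,"slide":[0,0,-0.15],"yaw":0},{"fingers":255,"slide":[0,0,-0.16],"yaw":0}]'
python3 -m jog '[{"fingers":255,"slide":[-0.03,-0.02,0],"yaw":0},{"fingers":255,"slide":[-0.06,-0.04,0],"yaw":0},{"fingers":255,"slide":[-0.09,-0.06,0],"yaw":0},{"fingers":255,"slide":[-0.12,-0.08,0],"yaw":0},{"fingers":255,"slide":[-0.13,-0.085,0],"yaw":0},{"fingers":255,"slide":[-0.13,-0.085,0],"yaw":0},{"fingers":255,"slide":[-0.13,-0.085,0],"yaw":0},{"fingers":255,"slide":[-0.13,-0.085,0],"yaw":0}]'
python3 - <<'E'
from h import *
cv2.imwrite("pics/s13.png",cv2.resize(cams.get_image("scene")[90:300,210:400,::-1],None,fx=2.8,fy=2.8,interpolation=cv2.INTER_CUBIC))
im=cams.get_image("top")
cv2.imwrite("pics/t13f.png",im[:,:,::-1])
cv2.imwrite("pics/t13.png",cv2.resize(im[120:285,190:360,::-1],None,fx=3.6,fy=3.6,interpolation=cv2.INTER_CUBIC))
E
```

```text
t: 16.22
eef_pos: [526.2, 98.3, 231.4]
orientation: [3.068, 0.676, 0.008]
contact_force: [0.5, -0.4, 0.2]
width: 0.002
t: 16.88
eef_pos: [372.4, 120.6, 226.5]
orientation: [3.068, 0.676, 0.0]
contact_force: [1.3, -0.0, 0.3]
width: 0.004
```

View pics/s13.png

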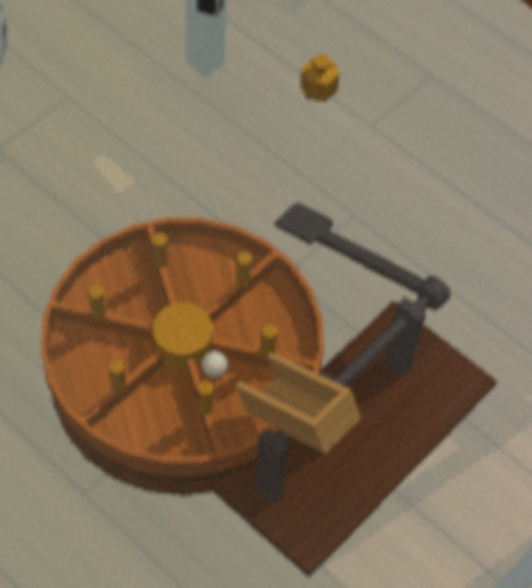

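View pics/t13.png

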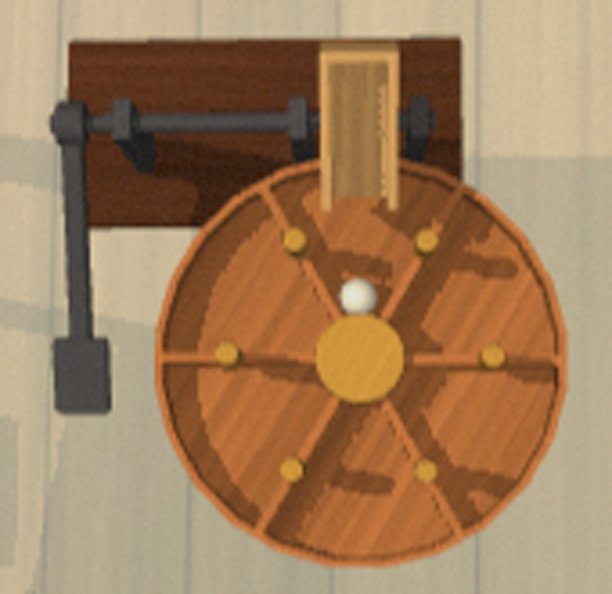

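View pics/t13f.png

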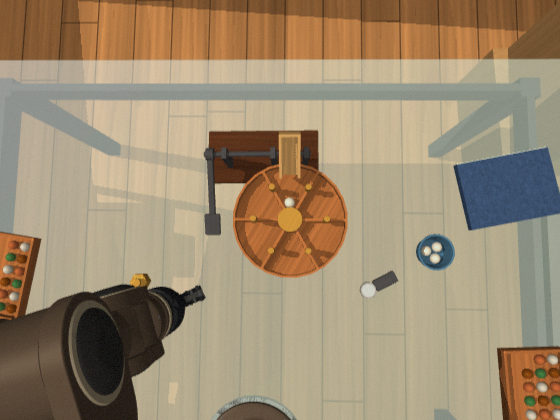

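```bash
python3 -c "
from rig import job;print(job.close_job())"
```

```text
the job is handed in; nothing more can be done
None
```

The carousel is in its detent, the lever is fully down, and the marble is in the compartment in front of the bin. I handed the job in at about 17 s of robot time.

- **Carousel:** I pushed one peg anticlockwise with the shut fingers. Force crested at about 10 N around the peg and 11.5 N in total, including some upward rubbing on the fingers. It then fell to about 1–2 N as the carousel snapped forward. It met the firm stop at about 58°, where I pushed to about 9.7 N and backed off. It did not move when released.
- **Crest force:** the crest was slightly above the 4 to 8 N you described, but stayed under 15 N.
- **Lever:** it took about 3 N and passed the lock point freely. It reached its stop at about 68 mm pad height, where I pressed to 16 N. It stayed down when I lifted away.
- **Last checks:** in the final pictures the marble lies in the compartment, next to the hub. The loupe, weight and ramekin are where they were, and the arm is clear of everything. No check failed.

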